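# Zero and set the stroke of a glue dispensing valve after a needle change

### The job

The dispensing valve in the bench stand has a new needle, so its stroke has to be set: screw the black stroke knob down (clockwise) until the needle bottoms on its seat, then, with the knob still bottomed, turn the graduated bezel under it by its lugs until the green zero mark stands at the red pointer. Then back the knob off a quarter of a turn, so that the pointer reads the long mark a quarter turn anticlockwise of zero, and leave bezel and knob so; do not disturb the things lying around.

Things in the scene. Friction and masses are not known exactly. Their poses are not given: they have to be found in the camera images.
- valve: golden dispensing valve standing nose down in an aluminium bench stand (base 170 x 150 mm) bolted to the bench. Origin: under the centre of the base, on the valve's vertical axis, about which bezel and knob turn; z up. Higher than 112 mm above the bench the valve is at most 82 mm across (its cap, top at 160 mm), but for two air fittings on its +x side, reaching 58 mm from the axis, up to 147 mm high.
- bezel: graduated aluminium ring, 92 mm across, 13.5 mm thick, top 175.5 mm above the bench, with four finger lugs; white face with 20 divisions of 18 degrees, long black marks at the quarters, one green zero mark. Turns either way without end against 0.12 N m of friction and stays where left. Too big to grasp across. Origin: on the axis, at its underside; x points at the zero mark, z up.
- lug (a point): outer end of one of the bezel's four equal radial lugs, 71 mm from the axis, at mid thickness; this one stands 45 degrees anticlockwise of the zero mark, the others follow every 90 degrees. Lugs are 16 mm wide, 13.5 mm thick (162 to 175.5 mm above the bench), with round ends; the gaps between them are open above and below.
- zero_mark (a point): outer end of the green zero mark on the bezel's face, 43 mm from the axis
- knob: black round stroke knob, 54 mm in diameter, 35 mm high, above the bezel on the same axis. Clockwise from above closes it: it sinks 1.5 mm per turn against 0.1 N m of friction, then stops dead where the needle bottoms. It starts 0.15 to 0.35 turn open. Where it bottoms differs from valve to valve and is only felt: the torque rises steeply. Origin: on the axis, 1 mm below its underside; x along the pointer.
- knob_top (a point): centre of the knob's top face, 214.5 mm above the bench when bottomed (underside 179.5 mm); a white line on it runs the way the pointer points
- pointer_tip (a point): tip of the flat red pointer on the knob's foot, 43 mm from the axis, 179 mm above the bench, just over the bezel's face; it turns with the knob
- nest: loose orange potting nest, 200 x 140 x 24 mm, origin under its centre; bystander
- tips_tray: loose black divided tray of dispensing tips, 180 x 130 x 30 mm, origin under its centre; bystander
- spanner: loose spanner, 160 mm long, lying on the bench, origin under its middle, x along it; bystander
- syringe: loose clear syringe barrel, 24 mm thick, 125 mm long over all, lying on the bench, origin under its middle, x along it; bystander
Not all that is in view belongs to the job. What is shaped like the valve but brown or pink is not meant.

How it is judged:
By the outcome, as a careful person would: the job done as asked, in the order asked, and still so for the second after the job is handed in, with the robot touching nothing.
It also fails if it takes over 69 s, if anything falls off the work surface, if the arm or the gripper's body presses on something with over 40 N, if the wrist force passes 120 N, or if a joint passes its speed limit or range.

### The arm

A 6-joint arm with a two-finger parallel gripper is mounted at the origin on the work surface. World frame = base frame: x ahead of the robot, y to its left, z up, the work surface at z = 0. Lengths are in mm, angles in rad, forces in N, time in s.
With the tool pointing down it reaches from about 350 to 975 mm from the base axis. Payload 7.1 kg.
Tool frame: the origin (TCP) lies between the finger pads; the fingertips stand 19 mm ahead of it and the grasp point (between the pads) is the TCP (ctrl.finger_overhang is the distance from the TCP to the fingertips, in mm); z points along the fingers, y is the line along which they close (so a half turn about z gives the same grasp; the last joint's range is limited). The gripper opens to 88 mm and grips with 3 to 60 N. Pads are 20 mm wide; open, the fingers measure 115 mm over their backs; the gripper's body (75 mm by 178 mm) begins 61 mm behind the grasp point.
Start: joints at [1.204, 0.423, 1.63, -0, 1.089, -0.019], TCP at [212.987, 587.573, 241.675] pointing down, gripper open.
Joint ranges: [-3, 3], [-0.9, 2.11], [0.09, 2.58], [-1.31, 4.45], [0.11, 2.69], [-2.54, 2.54]. Speed limits (rad/s): [2.39, 2.39, 3.01, 3.14, 3.14, 3.14].

### API

Orientations are given as a rotation vector (axis times angle).
In Python, from workcell import ctrl gives the robot as it stands. The module is installed in compiled form; this text tells all that it offers.
- The arm moves only by the tool arm_command, never from a script. Its argument "rows" is one flat list of numbers, 7 for each row, row after row: the turn, a rotation vector about the tool's x, y, z scaled (see below), then the shift along the tool's x, y, z scaled (see below), then the opening, from -1 (shut) to 1 (fully open). A call has 1 to 5 rows; each row is the pose to reach, as a shift and turn from the pose commanded when the call began, along the tool's axes at that moment, turning the shorter way round; what a row does not reach only later rows make up. The controller multiplies each number of a shift by 80 mm and each number of a turn by 180 degrees. A row lasts 1/10 s, in which the tool goes at most 50 mm and 8.59 degrees, less where a joint would pass 70% of its speed; a pose out of reach is approached as far as the arm can. A call with a number of a shift or a turn outside -1 to 1 is refused whole. A call with a gripper value outside its range is refused whole. The fingers move at their own pace and stop on an object; the grip force is fixed at half the most. Time passes only in rows, so rows that repeat a pose let the fingers close. It gives the time, the measured TCP pose, the force, the opening and the grip force at its end, in the units of the state.
- ctrl.get_obs(): the state, without advancing time (a new reading comes with each control period).
- ctrl.get_image(name): name is "side" or "top" or "wrist"; returns (picture, depth): 400x640x3 uint8, red, green, blue; 400x640 float32, mm along the optical axis (not along the pixel's ray), 0 where there is no reading.
- ctrl.camera_params(name): a dict with "camera_matrix" (3x3 intrinsics, pixels), "world_to_cam" (4x4, takes a point from world to camera coordinates); the wrist camera has in their place "tool_from_camera" (4x4, takes a point from camera to tool coordinates, whose origin is the TCP and whose axes are the flange's). Camera axes: x right, y down, z forward; pixel columns grow to the right and rows downward; lengths in mm; the calibration is good to about 2 mm. The wrist camera is an equidistant fisheye: a pixel r from the principal point sees the ray r / f radians off the axis. A picture is of the moment at which its call begins: read the wrist's pose just before it. camera_params takes no time and is no camera call.
- ctrl.close_job(): hands the job in; it is judged then, once.
The state is a dict: "t": time; "qpos": joint angles; "qvel": joint speeds; "joint_torque": joint torques, N m; "ee_pos": TCP position; "orientation": TCP orientation; "ft_force": force on the tool from outside, world axes, zero at the start; "moment": the same for the moment, N m; "width": finger opening in mm; "grasp_force": force on a finger pad.
Only numpy, scipy, OpenCV 4.12 (cv2) and the standard library are available. Lean on these libraries where they do the work, as an engineer would, in place of code of your own. Each camera call takes 0.05 s, during which the arm holds its last target. There are 200 camera calls.

## Working session

There is one attempt and no reset: what is moved stays moved. The work goes in short steps, Python scripts to look and compute and a tool call to move; the robot and the scene stay as the last step left them, time stands still between calls to the robot, and variables do not carry over. Pictures are saved under pics/ and viewed, at most 10 in all, crops included, and the job is handed in when it is done.

Besides the shell and the picture viewer there is one more tool, called after ">>>" as a command line: name --argument value ..., lists and objects as JSON in quotes. arm_command: Moves the arm, as the interface text tells. Shifts and turns lie within -1 to 1; 1 stands for 80 mm of shift or 180 degrees of turn. Its arguments: {"type":"object","properties":{"rows":{"type":"array","items":{"type":"number"}}},"required":["rows"]}

```bash
mkdir -p pics
python3 - <<'E'
from workcell import ctrl
import cv2,numpy as np
o=ctrl.get_obs();print({k:np.round(v,3) for k,v in o.items()})
for n in("top","side"):
    im,d=ctrl.get_image(n);cv2.imwrite(f"pics/{n}0.png",im[:,:,::-1]);np.savez(f"pics/{n}0.npz",im=im,d=d)
    p=ctrl.camera_params(n);print(n,np.round(p["camera_matrix"],1).tolist(),np.round(p["world_to_cam"],3).tolist())
p=ctrl.camera_params("wrist");print({k:np.round(v,3).tolist() for k,v in p.items()})
E
```

```text
{'t': np.float64(0.0), 'qpos': array([ 1.204,  0.424,  1.631,  0.   ,  1.089, -0.019]), 'qvel': array([ 0.001,  0.   , -0.   ,  0.001, -0.001, -0.   ]), 'joint_torque': array([-1.0000e-03, -5.4462e+01, -2.7366e+01,  6.4000e-02,  2.3000e-02,
       -0.0000e+00]), 'ee_pos': array([212.783, 587.097, 240.88 ]), 'orientation': array([-5.440e-01, -3.094e+00,  2.000e-03]), 'ft_force': array([-0.144, -0.35 ,  0.366]), 'moment': array([-0.018,  0.009, -0.047]), 'grasp_force': np.float64(0.0), 'width': np.float64(87.806)}
top [[410.2, 0.0, 321.8], [0.0, 410.2, 198.9], [0.0, 0.0, 1.0]] [[-0.014, -1.0, -0.009, 53.859], [-0.997, 0.014, -0.077, 514.449], [0.078, 0.007, -0.997, 1233.352], [0.0, 0.0, 0.0, 1.0]]
side [[366.6, 0.0, 324.0], [0.0, 366.6, 198.6], [0.0, 0.0, 1.0]] [[0.711, -0.703, -0.004, -358.514], [-0.491, -0.493, -0.718, 400.017], [0.503, 0.512, -0.696, 661.311], [0.0, 0.0, 0.0, 1.0]]
{'camera_matrix': [[309.707, 0.0, 316.165], [0.0, 309.707, 199.345], [0.0, 0.0, 1.0]], 'tool_from_camera': [[-0.001, -0.969, -0.247, 67.038], [1.0, -0.001, -0.0, 0.624], [0.0, -0.247, 0.969, -142.07], [0.0, 0.0, 0.0, 1.0]]}
```

View pics/top0.png

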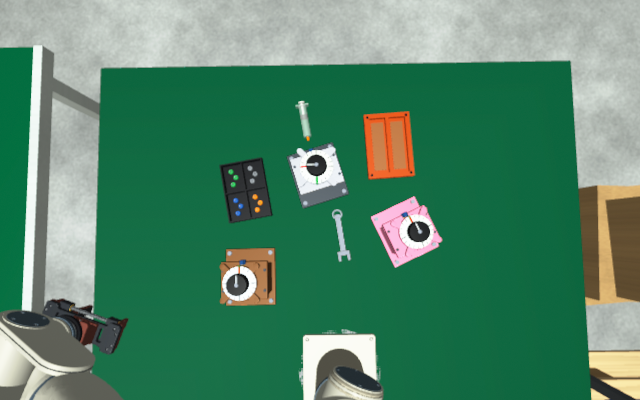

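View pics/side0.png

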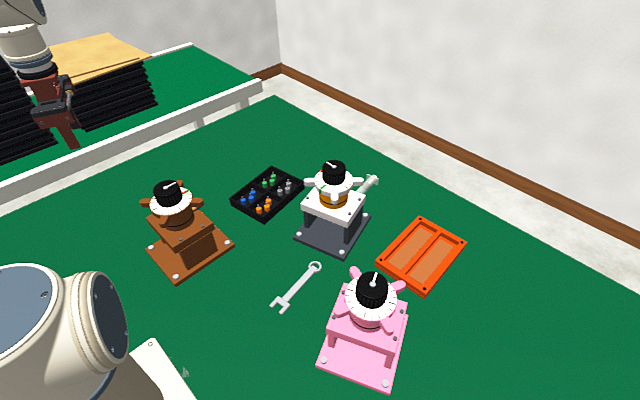

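The aluminium/golden valve is at top (316,166) and side (334,185). The brown one at (238,284) and the pink one at (418,232) are decoys by colour. I'll confirm with a crop and measure.

```bash
cat > h.py <<'E'
import numpy as np,cv2
from workcell import ctrl
from scipy.spatial.transform import Rotation as R
def ray(n,u,v,z):
    p=ctrl.camera_params(n);K=p["camera_matrix"];T=p["world_to_cam"]
    d=T[:3,:3].T@np.linalg.solve(K,[u,v,1]);c=-T[:3,:3].T@T[:3,3]
    return c+d*(z-c[2])/d[2]
def proj(n,P):
    p=ctrl.camera_params(n);q=p["world_to_cam"]@np.r_[P,1];q=p["camera_matrix"]@q[:3];return q[:2]/q[2]
def wray(o,u,v,z):
    p=ctrl.camera_params("wrist");K=p["camera_matrix"];T=p["tool_from_camera"]
    x,y=u-K[0,2],v-K[1,2];r=np.hypot(x,y);th=r/K[0,0]
    d=np.array([x/r*np.sin(th),y/r*np.sin(th),np.cos(th)]);Rt=R.from_rotvec(o["orientation"]).as_matrix()
    c=Rt@T[:3,3]+o["ee_pos"];d=Rt@T[:3,:3]@d
    return c+d*(z-c[2])/d[2]
def cen(m,pick=None):
    n,l,s,c=cv2.connectedComponentsWithStats(m.astype(np.uint8));i=1+np.argmax(s[1:,4]);return c[i],s[i],l==i
def masks(im):
    h=cv2.cvtColor(im,cv2.COLOR_RGB2HSV);H,S,V=[h[...,i].astype(int) for i in range(3)]
    return dict(black=(V<60),red=((H<8)|(H>172))&(S>140)&(V>90),green=(H>40)&(H<85)&(S>120)&(V>60),white=(S<50)&(V>200))
E
python3 - <<'E'
from h import *
a=np.load("pics/top0.npz");im,d=a["im"],a["d"];x0,y0=276,126
c=im[y0:y0+90,x0:x0+80];M=masks(c)
for k,z in(("black",214.5),("red",179),("green",175.5)):
    m=M[k].copy()
    yy,xx=np.mgrid[:90,:80]; m&=np.hypot(xx-40,yy-40)<22
    if m.sum()<2: print(k,"none");continue
    ce,s,mm=cen(m);print(k,ce+[x0,y0],s,ray("top",*(ce+[x0,y0]),z))
cv2.imwrite("pics/c1.png",cv2.resize(c[:,:,::-1],None,fx=6.5,fy=6.5,interpolation=cv2.INTER_CUBIC))
E
```

```text
black [316.52290076 165.14122137] [ 31  29  19  21 262] [588.21296852  57.70015484 214.5       ]
red [305.5 166. ] [29 40  2  1  2] [592.05688941  88.01622498 179.        ]
green [310.64285714 146.57142857] [27 19 18  5 42] [645.4240996   73.71157017 175.5       ]
```

View pics/c1.png

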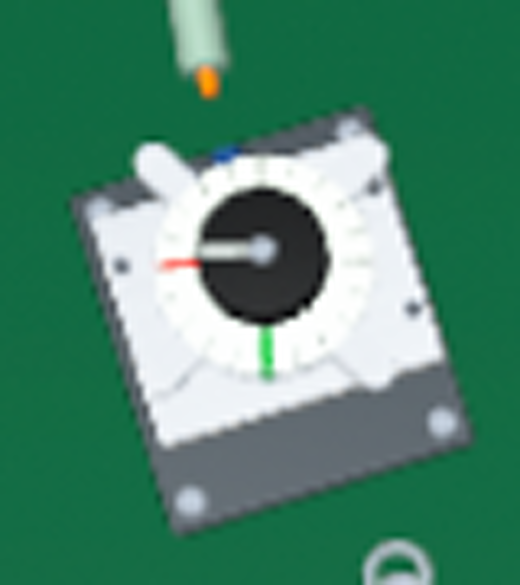

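The crop shows the grey stand and a white bezel. The green zero is at (266,352), towards the robot (about 180° world), and the red pointer is at (180,264), towards +y. The knob centre is (263,255), so the axis is near (588,58). This is the valve that is meant. The tool's present yaw already suits a clockwise turn with q6 starting near -1.1, so I'm moving over it.

>>> arm_command --rows '[0,0,0,-0.95,-0.66,-0.7,1,0,0,0,-0.95,-0.66,-0.7,1,0,0,0,-0.95,-0.66,-0.7,1]'

```text
t: 0.4
ee_pos: [268.5, 510.3, 300.1]
orientation: [0.547, 3.092, 0.004]
ft_force: [0.5, 0.2, 0.3]
width: 87.6
grasp_force: 0.0
```

>>> arm_command --rows '[0,0,0,-0.95,-0.66,0,1,0,0,0,-0.95,-0.66,0,1,0,0,0,-0.95,-0.66,0,1]'

```text
t: 0.7
ee_pos: [321.4, 433.4, 297.1]
orientation: [-0.549, -3.093, 0.003]
ft_force: [0.2, 1.1, -0.2]
width: 88.0
grasp_force: 0.0
```

>>> arm_command --rows '[0,0,0,-0.95,-0.66,0,1,0,0,0,-0.95,-0.66,0,1,0,0,0,-0.95,-0.66,0,1]'

```text
t: 1.0
ee_pos: [374.8, 358.6, 297.1]
orientation: [-0.549, -3.093, 0.002]
ft_force: [0.4, -0.6, 0.3]
width: 88.0
grasp_force: 0.0
```

>>> arm_command --rows '[0,0,0,-0.95,-0.66,0,1,0,0,0,-0.95,-0.66,0,1,0,0,0,-0.95,-0.66,0,1]'

```text
t: 1.3
ee_pos: [428.4, 283.7, 297.3]
orientation: [0.549, 3.093, -0.001]
ft_force: [-0.8, 0.1, -0.3]
width: 87.8
grasp_force: 0.0
```

>>> arm_command --rows '[0,0,0,-0.95,-0.66,0,1,0,0,0,-0.95,-0.66,0,1,0,0,0,-0.95,-0.66,0,1]'

```text
t: 1.6
ee_pos: [482.0, 208.6, 297.4]
orientation: [0.548, 3.093, -0.0]
ft_force: [-0.6, 0.2, -0.6]
width: 87.9
grasp_force: 0.0
```

>>> arm_command --rows '[0,0,0,-0.95,-0.66,0,1,0,0,0,-0.95,-0.66,0,1,0,0,0,-0.95,-0.66,0,1]'

```text
t: 1.9
ee_pos: [535.6, 133.3, 297.3]
orientation: [0.548, 3.093, 0.0]
ft_force: [0.3, -0.1, 0.1]
width: 87.9
grasp_force: 0.0
```

>>> arm_command --rows '[0,0,0,-0.95,-0.66,0,1,0,0,0,-0.95,-0.66,0,1,0,0,0,-0.95,-0.66,0,1,0,0,0,-0.95,-0.66,0,1]'

```text
t: 2.3
ee_pos: [586.8, 60.3, 297.0]
orientation: [-0.544, -3.092, -0.001]
ft_force: [0.1, -0.0, 0.6]
width: 87.6
grasp_force: 0.0
```

```bash
cat > look.py <<'E'
import sys
from h import *
def look(name):
    o=ctrl.get_obs();im,d=ctrl.get_image("wrist");cv2.imwrite(f"pics/{name}.png",im[:,:,::-1]);np.savez(f"pics/{name}.npz",im=im,d=d,p=o["ee_pos"],r=o["orientation"])
    print("t",o["t"],"pos",o["ee_pos"].round(1),"q",o["qpos"].round(3),"M",o["moment"].round(3),"y-ang",np.degrees(np.arctan2(*R.from_rotvec(o["orientation"]).as_matrix()[[1,0],1])).round(2))
    return o,im,d
if __name__=="__main__": look(sys.argv[1])
E
python3 look.py w1
```

```text
t 2.3 pos [586.8  60.3 297. ] q [ 8.200e-02  3.140e-01  1.657e+00  1.000e-03  1.172e+00 -1.141e+00] M [-0.015 -0.03   0.071] y-ang 70.03
```

View pics/w1.png

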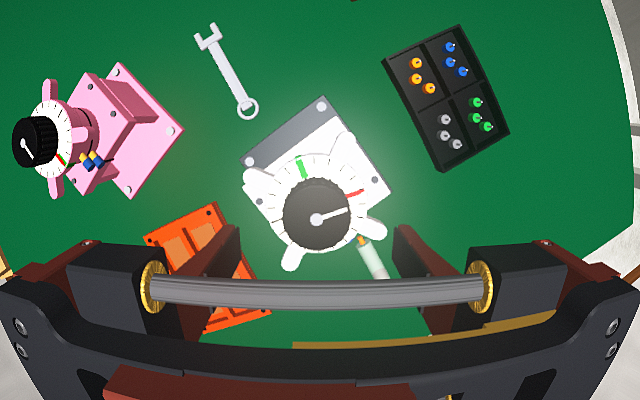

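The wrist view shows the knob top centre at about (316,218), the green zero at (302,168) and the red pointer at (353,193). Next I measure the axis and the angles.

```bash
cat > meas.py <<'E'
import sys
from h import *
def meas(name,box):
    a=np.load(f"pics/{name}.npz");im=a["im"];o=dict(ee_pos=a["p"],orientation=a["r"])
    x0,y0,x1,y1=box;M=masks(im[y0:y1,x0:x1])
    cs=[];pts=[]
    for k,z in(("black",197),("red",179.5),("green",175.5)):
        try: ce,s,m=cen(M[k])
        except ValueError: print(k,"none");continue
        if k=="black":
            # top rim: depth-picked pixels on the top face
            d=a["d"][y0:y1,x0:x1];v,u=np.nonzero(np.ones(m.shape))
            W=np.array([wray(o,x+x0+1e-6,y+y0,214.7) for x,y in zip(u,v)])
            # range along optical axis at z=214.7
            p=ctrl.camera_params("wrist")["tool_from_camera"];T=np.eye(4);T[:3,:3]=R.from_rotvec(a["r"]).as_matrix();T[:3,3]=a["p"];C=T@p
            dz=(W-C[:3,3])@C[:3,2];sel=abs(d[v,u]-dz)<6
            q=W[sel][:,:2].astype(np.float32);h=cv2.convexHull(q)
            c,r=cv2.minEnclosingCircle(h);cs=np.median(q,0);el=cv2.fitEllipse(h);c=np.array(el[0])
            print("knob top",np.round(c,1),"axes",np.round(el[1],1),"n",sel.sum(),"enc r",round(r,1))
            ax=c
        else:
            v,u=np.nonzero(m);W=np.array([wray(o,x+x0+1e-6,y+y0,z)[:2] for x,y in zip(u,v)])-ax
            mw=W.mean(0);print(k,"px",(ce+[x0,y0]).round(1),"n",len(W),"r",np.hypot(*W.T).min().round(1),np.hypot(*W.T).max().round(1),"ang",np.degrees(np.arctan2(mw[1],mw[0])).round(1))
if __name__=="__main__": meas(sys.argv[1],list(map(int,sys.argv[2:6])))
E
python3 meas.py w1 240 130 395 270
```

```text
Traceback (most recent call last):
  File "meas.py", line 24, in <module>
    if __name__=="__main__": meas(sys.argv[1],list(map(int,sys.argv[2:6])))
                             ~~~~^^^^^^^^^^^^^^^^^^^^^^^^^^^^^^^^^^^^^^^^^^
  File "meas.py", line 13, in meas
    W=np.array([wray(o,x+x0+1e-6,y+y0,214.7) for x,y in zip(u,v)])
                ~~~~^^^^^^^^^^^^^^^^^^^^^^^^
  File "h.py", line 11, in wray
    p=ctrl.camera_params("wrist");K=p["camera_matrix"];T=p["tool_from_camera"]
ValueError: time passes only in moves, steps and waits
```

```bash
sed -i 's/^def wray/PW=ctrl.camera_params("wrist")\ndef wray/; s/    p=ctrl.camera_params("wrist");K=p/    p=PW;K=p/' h.py; sed -i 's/ctrl.camera_params("wrist")\["tool/PW["tool/' meas.py
python3 meas.py w1 240 130 395 270
```

```text
knob top [591.3  59.2] axes [53.2 53.8] n 3638 enc r 27.0
red px [244.6 262.3] n 84 r 83.1 92.4 ang -70.5
green px [259. 252.] n 1073 r 46.7 88.7 ang -69.1
```

```bash
python3 - <<'E'
s=open("meas.py").read()
i=s.index("            v,u=np.nonzero(m);W=");j=s.index("            mw=")
s=s[:i]+"""            v,u=np.nonzero(M[k]);W=np.array([wray(o,x+x0+1e-6,y+y0,z)[:2] for x,y in zip(u,v)])-ax
            r=np.hypot(*W.T);g=(r>29)&(r<44.5);W=W[g];ce=np.array([u[g].mean(),v[g].mean()])
"""+s[j:]
open("meas.py","w").write(s)
E
python3 meas.py w1 240 130 395 270
```

```text
knob top [591.3  59.2] axes [53.2 53.8] n 3638 enc r 27.0
red px [354.9 193. ] n 47 r 29.1 42.9 ang 88.6
green px [300.7 167.1] n 83 r 29.0 42.2 ang -178.3
```

>>> arm_command --rows '[0,0,0,-0.058,0.006,0.6,1,0,0,0,-0.058,0.006,0.6,1,0,0,0,-0.058,0.006,0.6,1]'

```text
t: 2.65
ee_pos: [590.4, 59.2, 249.4]
orientation: [-0.541, -3.092, 0.001]
ft_force: [1.1, 0.1, 0.5]
width: 87.6
grasp_force: 0.0
```

>>> arm_command --rows '[0,0,0,0,0,0.3,1,0,0,0,0,0,0.54,1,0,0,0,0,0,0.54,1]'

```text
t: 2.95
ee_pos: [590.7, 58.4, 206.3]
orientation: [-0.542, -3.092, 0.001]
ft_force: [0.2, 0.2, 0.2]
width: 87.9
grasp_force: 0.0
```

>>> arm_command --rows '[0,0,0,0,0,0,1,0,0,0,0,0,0,1]'

```text
t: 3.15
ee_pos: [592.7, 58.1, 208.5]
orientation: [0.543, 3.092, 0.001]
ft_force: [-0.6, -0.6, 0.8]
width: 87.9
grasp_force: 0.0
```

```bash
python3 look.py w2; python3 meas.py w2 200 130 440 300
```

```text
t 3.15 pos [592.7  58.1 208.5] q [ 0.078  0.419  1.724  0.     0.996 -1.146] M [0.001 0.011 0.046] y-ang 70.09
knob top [586.  61.] axes [ 42.9 109.5] n 7356 enc r 54.8
red px [374.6 215.6] n 127 r 29.0 41.9 ang 80.2
green px [291.3 172.5] n 151 r 29.1 40.5 ang -175.3
```

>>> arm_command --rows '[0,0,0,0,0,0.02,-1,0,0,0,0,0,0.02,-1,0,0,0,0,0,0.02,-1,0,0,0,0,0,0.02,-1,0,0,0,0,0,0.02,-1]'

```text
t: 3.7
ee_pos: [592.0, 58.1, 205.1]
orientation: [0.544, 3.094, 0.002]
ft_force: [-1.8, 1.2, -0.3]
width: 53.5
grasp_force: 30.0
```

```bash
cat > st.py <<'E'
from h import *
o=ctrl.get_obs();print({k:np.round(o[k],2).tolist() for k in("t","ee_pos","ft_force","moment","width","grasp_force","qpos","joint_torque")},"yang",np.degrees(np.arctan2(*R.from_rotvec(o["orientation"]).as_matrix()[[1,0],1])).round(2))
E
python3 st.py
```

```text
{'t': 3.7, 'ee_pos': [592.0, 58.08, 205.07], 'ft_force': [-1.82, 1.25, -0.26], 'moment': [0.15, 0.26, -0.02], 'width': 53.54, 'grasp_force': 29.98, 'qpos': [0.08, 0.42, 1.73, 0.0, 0.99, -1.15], 'joint_torque': [-2.21, -51.24, -24.41, -0.94, 0.07, 0.02]} yang 70.05
```

>>> arm_command --rows '[0,0,0.044,0,0,0,-1,0,0,0.088,0,0,0,-1,0,0,0.132,0,0,0,-1,0,0,0.176,0,0,0,-1,0,0,0.22,0,0,0.002,-1]'

```text
t: 4.2
ee_pos: [591.9, 58.2, 204.9]
orientation: [-1.567, -2.723, -0.001]
ft_force: [-0.1, 2.8, 1.9]
width: 53.5
grasp_force: 30.0
```

```bash
python3 st.py
```

```text
{'t': 4.2, 'ee_pos': [591.88, 58.16, 204.87], 'ft_force': [-0.07, 2.82, 1.89], 'moment': [0.4, 0.11, 0.1], 'width': 53.52, 'grasp_force': 29.98, 'qpos': [0.08, 0.42, 1.73, 0.0, 0.99, -0.45], 'joint_torque': [-1.66, -51.29, -24.57, -0.53, 0.01, -1.71]} yang 30.16
```

>>> arm_command --rows '[0,0,0.022,0,0,0,-1,0,0,0.044,0,0,0,-1,0,0,0.066,0,0,0,-1]'

```text
t: 4.5
ee_pos: [591.8, 58.2, 204.9]
orientation: [-1.837, -2.548, -0.001]
ft_force: [-0.5, 4.4, 0.8]
width: 53.7
grasp_force: 30.0
```

```bash
python3 st.py|cut -c1-140,250-
```

```text
{'t': 4.5, 'ee_pos': [591.82, 58.17, 204.85], 'ft_force': [-0.45, 4.41, 0.85], 'moment': [0.38, 0.09, 0.15], 'width': 53.73, 'grasp_force': 8]} yang 18.44
```

>>> arm_command --rows '[0,0,0.015,0,0,0,-1,0,0,0.03,0,0,0,-1,0,0,0.03,0,0,0,-1]'

```text
t: 4.8
ee_pos: [591.8, 58.2, 204.8]
orientation: [-1.952, -2.461, -0.001]
ft_force: [0.2, 2.9, 0.8]
width: 53.2
grasp_force: 30.0
```

```bash
python3 st.py|cut -c1-140,250-
```

```text
{'t': 4.8, 'ee_pos': [591.83, 58.16, 204.81], 'ft_force': [0.21, 2.88, 0.85], 'moment': [0.54, 0.05, -0.1], 'width': 53.25, 'grasp_force': 2 yang 13.17
```

```bash
cat > st2.py <<'E'
from h import *
o=ctrl.get_obs();print(o["t"].round(2),"F",o["ft_force"].round(1),"M",o["moment"].round(2),"tq6",o["joint_torque"][5].round(2),"q6",o["qpos"][5].round(4),"yang",np.degrees(np.arctan2(*R.from_rotvec(o["orientation"]).as_matrix()[[1,0],1])).round(2))
E
python3 st2.py
```

```text
Traceback (most recent call last):
  File "st2.py", line 2, in <module>
    o=ctrl.get_obs();print(o["t"].round(2),"F",o["ft_force"].round(1),"M",o["moment"].round(2),"tq6",o["joint_torque"][5].round(2),"q6",o["qpos"][5].round(4),"yang",np.degrees(np.arctan2(*R.from_rotvec(o["orientation"]).as_matrix()[[1,0],1])).round(2))
                           ^^^^^^^^^^^^
AttributeError: 'float' object has no attribute 'round'
```

>>> arm_command --rows '[0,0,0.01,0,0,0,-1,0,0,0.02,0,0,0,-1,0,0,0.03,0,0,0,-1,0,0,0.04,0,0,0,-1]'

```text
t: 5.2
ee_pos: [591.8, 58.2, 204.8]
orientation: [-2.102, -2.335, -0.001]
ft_force: [-0.2, 3.1, 0.4]
width: 53.4
grasp_force: 30.0
```

```bash
python3 st2.py
```

```text
Traceback (most recent call last):
  File "st2.py", line 2, in <module>
    o=ctrl.get_obs();print(o["t"].round(2),"F",o["ft_force"].round(1),"M",o["moment"].round(2),"tq6",o["joint_torque"][5].round(2),"q6",o["qpos"][5].round(4),"yang",np.degrees(np.arctan2(*R.from_rotvec(o["orientation"]).as_matrix()[[1,0],1])).round(2))
                           ^^^^^^^^^^^^
AttributeError: 'float' object has no attribute 'round'
```

>>> arm_command --rows '[0,0,0.01,0,0,0,-1,0,0,0.02,0,0,0,-1,0,0,0.03,0,0,0,-1,0,0,0.04,0,0,0,-1]'

```text
t: 5.6
ee_pos: [591.8, 58.2, 204.8]
orientation: [-2.244, -2.198, -0.001]
ft_force: [1.6, 3.3, -0.0]
width: 53.5
grasp_force: 30.0
```

```bash
python3 st2.py
```

```text
Traceback (most recent call last):
  File "st2.py", line 2, in <module>
    o=ctrl.get_obs();print(o["t"].round(2),"F",o["ft_force"].round(1),"M",o["moment"].round(2),"tq6",o["joint_torque"][5].round(2),"q6",o["qpos"][5].round(4),"yang",np.degrees(np.arctan2(*R.from_rotvec(o["orientation"]).as_matrix()[[1,0],1])).round(2))
                           ^^^^^^^^^^^^
AttributeError: 'float' object has no attribute 'round'
```

```bash
sed -i 's/o\["t"\].round(2)/o["t"]/' st2.py; python3 st2.py
```

```text
5.6 F [ 1.6  3.3 -0. ] M [0.63 0.1  0.1 ] tq6 -0.31 q6 0.0979 yang -1.2
```

>>> arm_command --rows '[0,0,0.01,0,0,0,-1,0,0,0.02,0,0,0,-1,0,0,0.03,0,0,0,-1,0,0,0.04,0,0,0,-1]'

```text
t: 6.0
ee_pos: [591.8, 58.2, 204.7]
orientation: [-2.378, -2.053, -0.001]
ft_force: [0.3, 3.2, -0.2]
width: 53.5
grasp_force: 30.0
```

```bash
python3 st2.py
```

```text
6.0 F [ 0.3  3.2 -0.2] M [0.61 0.07 0.14] tq6 -0.31 q6 0.2236 yang -8.4
```

>>> arm_command --rows '[0,0,0.01,0,0,0,-1,0,0,0.02,0,0,0,-1,0,0,0.03,0,0,0,-1,0,0,0.04,0,0,0,-1]'

```text
t: 6.4
ee_pos: [591.8, 57.8, 204.8]
orientation: [2.5, 1.902, -0.0]
ft_force: [-0.7, -7.0, 3.9]
width: 53.6
grasp_force: 30.0
```

```bash
python3 st2.py
```

```text
6.4 F [-0.7 -7.   3.9] M [-1.31  0.25  0.18] tq6 0.12 q6 0.3479 yang -15.47
```

The lateral force flipped sign, so I'm checking by picture whether the knob still follows.

```bash
cat > red.py <<'E'
import sys
from h import *
from look import look
o,im,d=look(sys.argv[1]);ax=np.array([float(sys.argv[2]),float(sys.argv[3])]) if len(sys.argv)>2 else np.array([591.5,59])
M=masks(im)
for k,z in(("red",179.2),("green",175.5)):
    m=M[k].copy();v,u=np.nonzero(m);W=np.array([wray(o,x+1e-6,y,z)[:2] for x,y in zip(u,v)])-ax
    r=np.hypot(*W.T);g=(r>29)&(r<47)
    if k=="red": g&=im[v,u,0]>1.8*im[v,u,1]
    a=np.arctan2(W[g,1],W[g,0]);w=W[g].mean(0);print(k,"n",g.sum(),"px",u[g].mean().round(1),v[g].mean().round(1),"r",r[g].min().round(1),r[g].max().round(1),"ang",np.degrees(np.arctan2(w[1],w[0])).round(2))
E
python3 red.py w3
```

```text
t 6.4 pos [591.8  57.8 204.8] q [ 7.800e-02  4.230e-01  1.727e+00 -1.000e-03  9.910e-01  3.480e-01] M [-1.308  0.247  0.183] y-ang -15.47
red n 157 px 372.6 215.5 r 29.1 44.6 ang 7.9
green n 83 px 239.5 227.1 r 45.0 46.9 ang 157.27
```

View pics/w3.png

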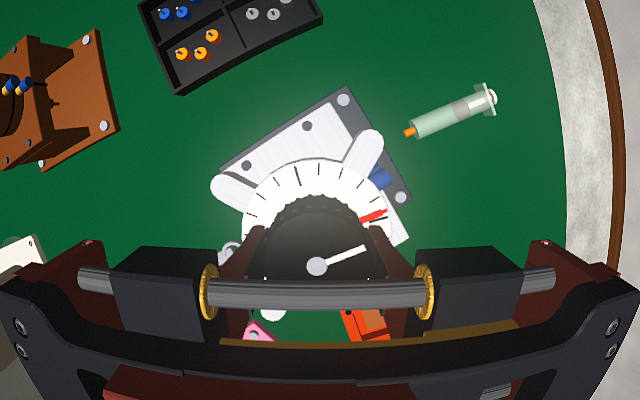

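Run:
```python
from h import *
for n in("w1","w2","w3"):
    a=np.load(f"pics/{n}.npz");im=a["im"];o=dict(ee_pos=a["p"],orientation=a["r"])
    if n=="w2": o["ee_pos"]=np.array([592,58.1,206.7])
    m=masks(im)["red"];v,u=np.nonzero(m);W=np.array([wray(o,x+1e-6,y,179.2)[:2] for x,y in zip(u,v)])
    r=np.hypot(*(W-[591.8,58.4]).T);g=(r>29)&(r<47)&(im[v,u,0]>1.8*im[v,u,1]);W=W[g]
    c=W.mean(0);e=np.linalg.svd(W-c)[2][0];e*=np.sign(e@(c-[591.8,58.4]))
    y=R.from_rotvec(a["r"]).as_matrix()[:,1];ya=np.degrees(np.arctan2(y[1],y[0]))
    w=c-[591.8,58.4];A=np.degrees(np.arctan2(w[1],w[0]));print(n,g.sum(),c,"ang",A.round(1),"rel",(A-ya).round(1),"dir",np.degrees(np.arctan2(e[1],e[0])).round(1), "r",np.hypot(*(W-[591.8,58.4]).T).max())
```

```text
w1 50 [591.42504759  94.04673416] ang 90.6 rel 20.6 dir 89.7 r 43.58425091373419
w2 146 [589.90853085  94.16074922] ang 93.0 rel 22.9 dir 89.7 r 43.889029160911555
w3 155 [627.25307023  63.96308454] ang 8.9 rel 24.4 dir 7.9 r 44.35873362420482
```

>>> arm_command --rows '[0,0,0.01,0,0,0,-1,0,0,0.02,0,0,0,-1,0,0,0.02,0,0,0,-1]'

```text
t: 6.75
ee_pos: [591.4, 56.5, 204.8]
orientation: [2.559, 1.82, -0.003]
ft_force: [-2.1, -5.5, 2.8]
width: 53.2
grasp_force: 30.0
```

```bash
python3 st2.py; python3 red.py w4 591.8 58.4
```

```text
6.75 F [-2.1 -5.5  2.8] M [-0.84  0.31  0.04] tq6 0.25 q6 0.4116 yang -19.14
t 6.75 pos [591.4  56.5 204.8] q [ 0.076  0.423  1.728 -0.002  0.992  0.412] M [-0.836  0.314  0.037] y-ang -19.14
red n 152 px 370.8 209.5 r 29.0 44.4 ang 9.23
green n 69 px 239.4 229.9 r 45.3 47.0 ang 156.98
```

The pointer stays at about 9° while the tool goes on turning, so it looks bottomed with the pads slipping. To confirm, I'll release, regrip and press clockwise again.

>>> arm_command --rows '[0,0,0,0,0,0,0.2,0,0,0,0,0,0,0.2,0,0,0,0,0,0,0.2]'

```text
t: 7.1
ee_pos: [591.4, 56.6, 204.8]
orientation: [2.559, 1.821, -0.002]
ft_force: [-2.5, -5.5, 4.2]
width: 53.5
grasp_force: 30.0
```

```bash
python3 st.py; python3 red.py w5 591.8 58.4
```

```text
{'t': 7.1, 'ee_pos': [591.43, 56.55, 204.84], 'ft_force': [-2.47, -5.51, 4.21], 'moment': [-0.92, 0.41, 0.03], 'width': 53.54, 'grasp_force': 30.0, 'qpos': [0.08, 0.42, 1.73, -0.0, 0.99, 0.41], 'joint_torque': [2.83, -50.64, -25.43, 1.3, -0.64, 0.02]} yang -19.14
t 7.1 pos [591.4  56.6 204.8] q [ 0.076  0.423  1.728 -0.002  0.992  0.411] M [-0.917  0.407  0.032] y-ang -19.14
red n 152 px 370.8 209.6 r 29.0 44.4 ang 9.21
green n 67 px 239.4 229.9 r 45.4 47.0 ang 156.92
```

>>> arm_command --rows '[0,0,0,0,0,0,-1,0,0,0,0,0,0,-1,0,0,0,0,0,0,-1,0,0,0,0,0,0,-1]'

```text
t: 7.55
ee_pos: [591.4, 56.6, 204.9]
orientation: [2.559, 1.821, -0.002]
ft_force: [-1.4, -6.0, 2.7]
width: 53.6
grasp_force: 30.0
```

```bash
python3 st2.py
```

```text
7.55 F [-1.4 -6.   2.7] M [-0.91  0.32  0.04] tq6 0.02 q6 0.4111 yang -19.14
```

>>> arm_command --rows '[0,0,0.01,0,0,0,-1,0,0,0.02,0,0,0,-1]'

```text
t: 7.75
ee_pos: [591.4, 56.7, 204.8]
orientation: [2.614, 1.741, -0.002]
ft_force: [0.4, 4.7, 2.9]
width: 53.5
grasp_force: 30.0
```

```bash
python3 st2.py
```

```text
7.75 F [0.4 4.7 2.9] M [ 1.01 -0.27  0.73] tq6 0.85 q6 0.4734 yang -22.68
```

>>> arm_command --rows '[0,0,0.01,0,0,0,-1,0,0,0.02,0,0,0,-1]'

```text
t: 7.95
ee_pos: [591.7, 57.6, 204.8]
orientation: [2.669, 1.657, 0.0]
ft_force: [-0.4, 0.3, 1.8]
width: 53.8
grasp_force: 30.0
```

```bash
python3 st2.py;python3 red.py w6 591.8 58.4
```

```text
7.95 F [-0.4  0.3  1.8] M [0.   0.2  1.13] tq6 0.69 q6 0.5367 yang -26.32
t 7.95 pos [591.7  57.6 204.8] q [ 0.077  0.423  1.727 -0.     0.991  0.537] M [0.003 0.201 1.134] y-ang -26.32
red n 163 px 368.4 205.6 r 29.0 44.4 ang 8.04
green n 46 px 239.4 235.2 r 45.3 47.0 ang 152.5
```

The moment has risen to 1.1 N m with the pointer fixed at 8°, so the knob is bottomed. Now open, lift and measure.

>>> arm_command --rows '[0,0,0,0,0,0,1,0,0,0,0,0,0,1,0,0,0,0,0,0,1,0,0,0,0,0,0,1]'

```text
t: 8.4
ee_pos: [591.6, 57.6, 204.6]
orientation: [-2.67, -1.655, 0.0]
ft_force: [0.5, -0.7, 0.4]
width: 82.1
grasp_force: 0.0
```

>>> arm_command --rows '[0,0,0,0,0,-0.5,1,0,0,0,0,0,-1,1,0,0,0,0,0,-1,1,0,0,0,0,0,-1,1]'

```text
t: 8.8
ee_pos: [592.1, 57.7, 285.6]
orientation: [2.669, 1.655, 0.003]
ft_force: [0.4, 0.3, -0.8]
width: 87.8
grasp_force: 0.0
```

```bash
python3 look.py w7; python3 meas.py w7 220 110 420 290; python3 st2.py
```

```text
t 8.8 pos [592.1  57.7 285.6] q [0.077 0.331 1.66  0.    1.148 0.538] M [-0.08   0.084  0.058] y-ang -26.41
knob top [592.7  59.9] axes [52.8 53.5] n 4023 enc r 26.9
red px [351.4 178.7] n 54 r 29.0 43.1 ang 7.3
green px [275.4 222.1] n 57 r 34.4 44.0 ang -177.7
8.85 F [-0.3  0.  -0.1] M [-0.02  0.15  0.01] tq6 -0.0 q6 0.5379 yang -26.4
```

>>> arm_command --rows '[0,0,-0.044,0.231,-0.753,0,1,0,0,-0.088,0.231,-0.753,0,1,0,0,-0.132,0.231,-0.753,0,1,0,0,-0.176,0.231,-0.753,0,1,0,0,-0.22,0.231,-0.753,0,1]'

```text
t: 9.35
ee_pos: [544.8, 101.0, 282.8]
orientation: [-1.942, -2.466, 0.004]
ft_force: [-0.4, 0.6, 0.5]
width: 87.9
grasp_force: 0.0
```

>>> arm_command --rows '[0,0,-0.044,0,0,0,0.3,0,0,-0.088,0,0,0,0.3,0,0,-0.132,0,0,0,0.3,0,0,-0.176,0,0,0,0.3,0,0,-0.19,0,0,0,0.3]'

```text
t: 9.85
ee_pos: [544.9, 100.8, 282.7]
orientation: [-1.134, -2.927, 0.003]
ft_force: [-0.4, -0.3, 0.1]
width: 57.0
grasp_force: 0.0
```

```bash
python3 look.py w8; python3 red.py w8b 592 59; python3 st.py
```

```text
t 9.85 pos [544.9 100.8 282.7] q [ 0.161  0.274  1.748 -0.     1.123 -0.67 ] M [-0.028 -0.016  0.069] y-ang 47.65
t 9.9 pos [544.9 100.8 282.8] q [ 0.161  0.274  1.748 -0.     1.123 -0.67 ] M [ 0.018  0.004 -0.011] y-ang 47.65
{'t': 9.95, 'ee_pos': [545.02, 100.83, 282.94], 'ft_force': [-0.86, -0.04, 0.08], 'moment': [-0.04, 0.04, 0.01], 'width': 57.26, 'grasp_force': 0.0, 'qpos': [0.16, 0.27, 1.75, -0.0, 1.12, -0.67], 'joint_torque': [0.0, -46.05, -28.13, 0.04, 0.06, -0.55]} yang 47.41red.py:10: RuntimeWarning: Mean of empty slice.
  a=np.arctan2(W[g,1],W[g,0]);w=W[g].mean(0);print(k,"n",g.sum(),"px",u[g].mean().round(1),v[g].mean().round(1),"r",r[g].min().round(1),r[g].max().round(1),"ang",np.degrees(np.arctan2(w[1],w[0])).round(2))
  ret = um.true_divide(
  ret = ret.dtype.type(ret / rcount)
Traceback (most recent call last):
  File "red.py", line 10, in <module>
    a=np.arctan2(W[g,1],W[g,0]);w=W[g].mean(0);print(k,"n",g.sum(),"px",u[g].mean().round(1),v[g].mean().round(1),"r",r[g].min().round(1),r[g].max().round(1),"ang",np.degrees(np.arctan2(w[1],w[0])).round(2))
                                                                                                                      ~~~~~~~~^^
ValueError: zero-size array to reduction operation minimum which has no identity
```

View pics/w8.png

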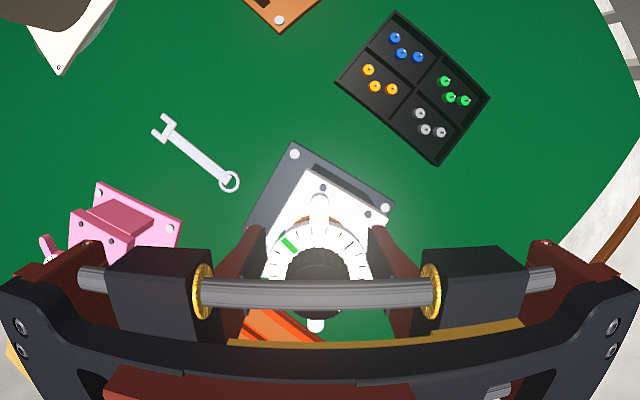

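The lug lies at (320,215), midway between the fingers. Descending 106 mm and closing on it.

>>> arm_command --rows '[0,0,0,0,0,0.4,0.3,0,0,0,0,0,0.7,0.3,0,0,0,0,0,0.7,0.3]'

```text
t: 10.25
ee_pos: [543.2, 100.5, 224.8]
orientation: [-1.141, -2.92, 0.006]
ft_force: [-0.7, 0.7, -0.1]
width: 57.0
grasp_force: 0.0
```

>>> arm_command --rows '[0,0,0,0,0,0.3,0.3,0,0,0,0,0,0.62,0.3,0,0,0,0,0,0.62,0.3,0,0,0,0,0,0.62,0.3]'

```text
t: 10.65
ee_pos: [546.1, 101.0, 179.7]
orientation: [-1.142, -2.926, 0.0]
ft_force: [0.4, 0.6, 0.3]
width: 57.0
grasp_force: 0.0
```

```bash
python3 look.py w9; python3 st2.py
```

```text
t 10.65 pos [546.1 101.  179.7] q [ 0.162  0.404  1.831  0.     0.907 -0.665] M [-0.023  0.004  0.02 ] y-ang 47.36
10.7 F [0.4 0.3 0.8] M [0.02 0.02 0.05] tq6 0.01 q6 -0.6653 yang 47.37
```

View pics/w9.png

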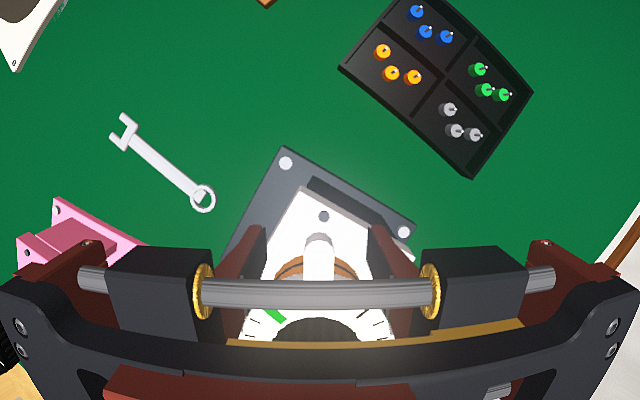

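The lug is centred between the fingers at (319,255). Closing, 3 mm lower.

>>> arm_command --rows '[0,0,0,0,0,0.035,-1,0,0,0,0,0,0.035,-1,0,0,0,0,0,0.035,-1,0,0,0,0,0,0.035,-1,0,0,0,0,0,0.035,-1]'

```text
t: 11.2
ee_pos: [546.0, 101.0, 176.5]
orientation: [1.141, 2.927, 0.0]
ft_force: [0.7, 0.0, -0.4]
width: 20.4
grasp_force: 0.0
```

```bash
python3 st.py
```

```text
{'t': 11.2, 'ee_pos': [546.05, 100.99, 176.54], 'ft_force': [0.74, 0.01, -0.35], 'moment': [-0.01, 0.05, -0.0], 'width': 20.39, 'grasp_force': 0.0, 'qpos': [0.16, 0.41, 1.83, -0.0, 0.9, -0.67], 'joint_torque': [0.0, -49.26, -23.08, 0.04, 0.06, 0.0]} yang 47.39
```

>>> arm_command --rows '[0,0,0,0,0,0,-1,0,0,0,0,0,0,-1]'

```text
t: 11.4
ee_pos: [546.1, 101.2, 176.5]
orientation: [1.141, 2.927, 0.001]
ft_force: [0.5, 1.8, 1.3]
width: 15.8
grasp_force: 30.0
```

```bash
python3 st.py
```

```text
{'t': 11.4, 'ee_pos': [546.1, 101.18, 176.49], 'ft_force': [0.54, 1.83, 1.31], 'moment': [0.17, 0.02, 0.01], 'width': 15.83, 'grasp_force': 30.0, 'qpos': [0.16, 0.41, 1.83, 0.0, 0.9, -0.67], 'joint_torque': [-0.68, -48.41, -22.49, -0.24, 0.1, -0.0]} yang 47.39
```

>>> arm_command --rows '[0,0,0.0444,-0.0075,0.1079,0,-1,0,0,0.0889,-0.03,0.2136,0,-1,0,0,0.1333,-0.067,0.3152,0,-1,0,0,0.1778,-0.1178,0.4107,0,-1,0,0,0.2222,-0.1813,0.4982,0,-1]'

```text
t: 11.9
ee_pos: [584.0, 120.7, 176.5]
orientation: [2.079, 2.355, 0.0]
ft_force: [0.0, -1.1, 2.3]
width: 15.9
grasp_force: 30.0
```

```bash
python3 st.py
```

```text
{'t': 11.9, 'ee_pos': [584.05, 120.69, 176.49], 'ft_force': [0.01, -1.06, 2.32], 'moment': [-0.32, -0.04, 0.16], 'width': 15.94, 'grasp_force': 30.01, 'qpos': [0.18, 0.46, 1.74, -0.0, 0.94, 0.06], 'joint_torque': [0.45, -53.14, -22.75, 0.42, -0.08, -1.67]} yang 7.11
```

>>> arm_command --rows '[0,0,0.0444,-0.0075,0.1079,0,-1,0,0,0.0889,-0.03,0.2136,0,-1,0,0,0.1333,-0.067,0.3152,0,-1,0,0,0.1778,-0.1178,0.4107,0,-1,0,0,0.2222,-0.1813,0.4982,0,-1]'

```text
t: 12.4
ee_pos: [625.8, 111.3, 176.5]
orientation: [2.759, 1.501, 0.001]
ft_force: [1.0, -0.1, 0.8]
width: 15.5
grasp_force: 30.0
```

```bash
python3 st2.py
```

```text
12.4 F [ 1.  -0.1  0.8] M [-0.19 -0.01  0.23] tq6 -1.52 q6 0.7315 yang -32.89
```

>>> arm_command --rows '[0,0,0.0444,-0.0075,0.1079,0,-1,0,0,0.0889,-0.03,0.2136,0,-1,0,0,0.1333,-0.067,0.3152,0,-1,0,0,0.1778,-0.1178,0.4107,0,-1,0,0,0.2222,-0.1813,0.4982,0,-1]'

```text
t: 12.9
ee_pos: [651.9, 77.3, 176.6]
orientation: [3.106, 0.467, 0.003]
ft_force: [1.8, -1.6, 1.7]
width: 15.2
grasp_force: 30.0
```

```bash
python3 st2.py
```

```text
12.9 F [ 1.8 -1.6  1.7] M [-0.1  -0.16  0.18] tq6 -1.46 q6 1.3724 yang -72.89
```

>>> arm_command --rows '[0,0,0.0444,-0.0075,0.1079,0,-1,0,0,0.0889,-0.03,0.2136,0,-1,0,0,0.1333,-0.067,0.3152,0,-1,0,0,0.1778,-0.1178,0.4107,0,-1,0,0,0.2222,-0.1813,0.4982,0,-1]'

```text
t: 13.4
ee_pos: [650.0, 34.3, 176.6]
orientation: [3.079, -0.623, 0.004]
ft_force: [2.6, -1.4, 0.2]
width: 15.6
grasp_force: 30.0
```

```bash
python3 st2.py; python3 look.py w10
```

```text
13.4 F [ 2.6 -1.4  0.2] M [-0.25 -0.24  0.18] tq6 -1.49 q6 2.0059 yang -112.89
t 13.4 pos [650.   34.3 176.6] q [ 3.500e-02  5.340e-01  1.616e+00 -1.000e-03  9.900e-01  2.006e+00] M [-0.25  -0.236  0.179] y-ang -112.89
```

View pics/w10.png

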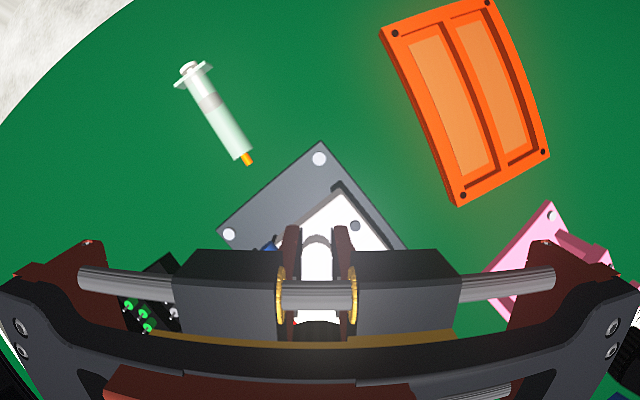

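>>> arm_command --rows '[0,0,0.0403,-0.0062,0.0978,0,-1,0,0,0.0806,-0.0247,0.194,0,-1,0,0,0.0806,-0.0247,0.194,0,-1]'

```text
t: 13.75
ee_pos: [641.7, 20.1, 176.6]
orientation: [2.976, -1.003, 0.004]
ft_force: [4.7, -5.2, -1.9]
width: 15.4
grasp_force: 30.0
```

```bash
python3 st2.py
```

```text
13.75 F [ 4.7 -5.2 -1.9] M [-0.74 -0.43  0.01] tq6 1.0 q6 2.2355 yang -127.25
```

>>> arm_command --rows '[0,0,0,0,0,0,0.3,0,0,0,0,0,0,0.3,0,0,0,0,0,0,0.3,0,0,0,0,0,0,0.3]'

```text
t: 14.15
ee_pos: [640.9, 21.9, 176.2]
orientation: [2.979, -0.998, -0.001]
ft_force: [-0.0, 0.3, 0.3]
width: 44.2
grasp_force: 0.0
```

>>> arm_command --rows '[0,0,0,0,0,-0.5,0.3,0,0,0,0,0,-1,0.3,0,0,0,0,0,-1,0.6,0,0,0,0,0,-1,1]'

```text
t: 14.55
ee_pos: [641.4, 21.8, 257.2]
orientation: [-2.978, 0.999, -0.003]
ft_force: [-0.6, 0.3, -0.9]
width: 69.8
grasp_force: 0.0
```

>>> arm_command --rows '[0,0,0,-0.4,0,-0.4,1,0,0,0,-0.775,0,-0.4,1,0,0,0,-0.775,0,-0.4,1,0,0,0,-0.775,0,-0.4,1]'

```text
t: 14.95
ee_pos: [590.8, 59.3, 287.0]
orientation: [2.978, -0.997, -0.003]
ft_force: [-0.2, -1.1, -0.8]
width: 87.8
grasp_force: 0.0
```

```bash
python3 look.py w11; python3 meas.py w11 200 110 440 290
```

```text
t 14.95 pos [590.8  59.3 287. ] q [ 0.08   0.33   1.658 -0.     1.155  2.297] M [0.055 0.186 0.013] y-ang -127.03
knob top [593.3  58.3] axes [53.  53.3] n 3994 enc r 26.9
red px [284.6 171. ] n 51 r 29.5 42.8 ang 8.8
green px [285.9 167.7] n 27 r 29.2 42.2 ang 5.7
```

Run:
```python
from h import *
im=np.load("pics/w11.npz")["im"];c=im[140:240,250:380,::-1]
cv2.imwrite("pics/c11.png",cv2.resize(c,None,fx=6,fy=6,interpolation=cv2.INTER_CUBIC))
```

```text
(no output)
```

View pics/c11.png

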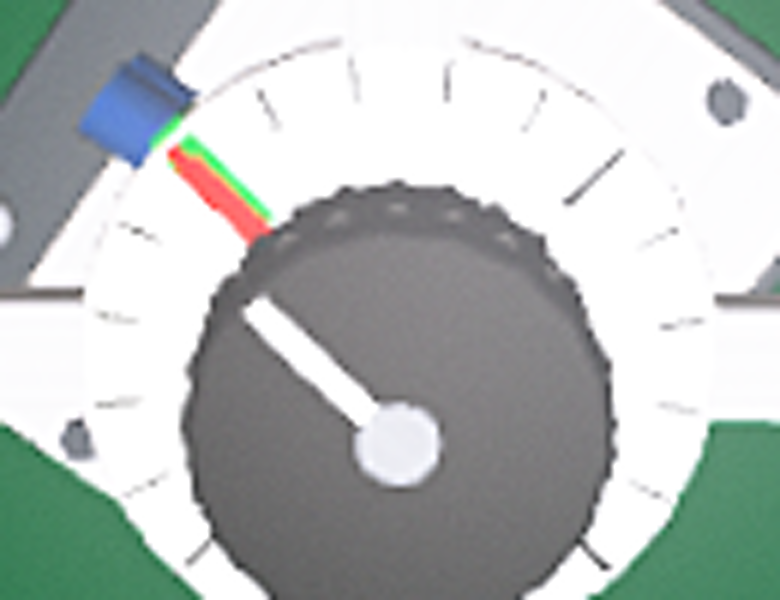

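Seen from above, the green shows as a strip on the pointer's clockwise side (crop (230,180)), and the red lies at (220,195). I'll quantify the edges, since the green's full width is known from the earlier unoccluded view.

```bash
cat > edge.py <<'E'
import sys
from h import *
def edges(n,ax):
    a=np.load(f"pics/{n}.npz");o=dict(ee_pos=a["p"],orientation=a["r"]);im=cv2.resize(a["im"],None,fx=4,fy=4,interpolation=cv2.INTER_LINEAR)
    y0,y1,x0,x1=440,1160,800,1760;c=im[y0:y1,x0:x1].astype(int)
    r_,g_,b_=c[...,0],c[...,1],c[...,2]
    for k,z,m in(("red",179,(r_-np.maximum(g_,b_)>75)),("green",175.5,(g_-np.maximum(r_,b_)>75)&(g_>150))):
        v,u=np.nonzero(m)
        W=np.array([wray(o,(x+x0+.5)/4-.5,(y+y0+.5)/4-.5,z)[:2] for x,y in zip(u,v)])-ax;r=np.hypot(*W.T);s=(r>31)&(r<41);W=W[s];r=r[s]
        A=np.arctan2(W[:,1],W[:,0]);c0=np.arctan2(np.sin(A).mean(),np.cos(A).mean());T=(A-c0+np.pi)%(2*np.pi)-np.pi
        ed=np.array([[np.degrees(T[(abs(r-q)<.5)].min()),np.degrees(T[(abs(r-q)<.5)].max())] for q in np.arange(32,41) if (abs(r-q)<.5).any()])+np.degrees(c0)
        e=np.median(ed,0);print(n,k,"edges",e.round(2),"mid",e.mean().round(2),"width mm",(np.radians(e[1]-e[0])*36).round(2))
for s in sys.argv[1:]:
    n,x,y=s.split(",");edges(n,np.array([float(x),float(y)]))
E
python3 edge.py w1,591.3,59.2 w7,592.7,59.9 w11,593.3,58.3
```

```text
w1 red edges [86.39 92.09] mid 89.24 width mm 3.58
w1 green edges [-180.63 -172.84] mid -176.73 width mm 4.89
w7 red edges [4.38 9.82] mid 7.1 width mm 3.42
w7 green edges [-181.05 -173.48] mid -177.26 width mm 4.76
w11 red edges [ 6.07 11.76] mid 8.92 width mm 3.58
w11 green edges [4.54 6.13] mid 5.33 width mm 1.0
```

Green's clockwise edge is at 4.5° and its half width is 3.85°, so its centre is about 8.4° against the pointer at 8.9°. That is aligned within the measuring error. Regripping the knob to back it off.

>>> arm_command --rows '[0,0,0,0.016,-0.0075,0.4,1,0,0,0,0.016,-0.0075,0.8,1,0,0,0,0.016,-0.0075,1,1,0,0,0,0.016,-0.0075,1,1]'

```text
t: 15.4
ee_pos: [591.5, 57.9, 204.6]
orientation: [2.975, -1.0, -0.009]
ft_force: [-0.2, -0.2, 0.6]
width: 88.0
grasp_force: 0.0
```

>>> arm_command --rows '[0,0,0,0,0,0.02,-1,0,0,0,0,0,0.02,-1,0,0,0,0,0,0.02,-1,0,0,0,0,0,0.02,-1,0,0,0,0,0,0.02,-1]'

```text
t: 15.9
ee_pos: [592.9, 58.2, 207.5]
orientation: [2.978, -0.998, 0.001]
ft_force: [-1.6, -1.9, 5.3]
width: 53.0
grasp_force: 30.0
```

```bash
python3 st.py; python3 red.py w12 592.2 59; python3 edge.py w12,592.2,59
```

```text
{'t': 15.9, 'ee_pos': [592.92, 58.23, 207.54], 'ft_force': [-1.57, -1.91, 5.29], 'moment': [-0.32, 0.3, -0.03], 'width': 53.0, 'grasp_force': 30.0, 'qpos': [0.08, 0.42, 1.72, -0.0, 1.0, 2.3], 'joint_torque': [2.39, -48.62, -24.9, 1.07, -0.99, 0.01]} yang -127.07
t 15.9 pos [592.9  58.2 207.5] q [ 7.800e-02  4.210e-01  1.723e+00 -1.000e-03  9.980e-01  2.297e+00] M [-0.32   0.3   -0.034] y-ang -127.07
red n 148 px 272.6 197.5 r 29.2 44.2 ang 7.42
green n 96 px 271.7 190.4 r 29.3 46.6 ang 5.0
w12 red edges [ 4.4  10.76] mid 7.58 width mm 3.99
w12 green edges [2.98 5.23] mid 4.11 width mm 1.41
```

>>> arm_command --rows '[0,0,-0.044,0,0,0,-1,0,0,-0.088,0,0,0,-1,0,0,-0.132,0,0,0,-1,0,0,-0.176,0,0,0,-1,0,0,-0.22,0,0,-0.002,-1]'

```text
t: 16.45
ee_pos: [593.1, 58.7, 207.8]
orientation: [-3.141, -0.077, -0.001]
ft_force: [-2.1, -0.7, 3.4]
width: 53.2
grasp_force: 30.0
```

>>> arm_command --rows '[0,0,-0.044,0,0,0,-1,0,0,-0.088,0,0,0,-1,0,0,-0.132,0,0,0,-1,0,0,-0.176,0,0,0,-1,0,0,-0.22,0,0,-0.002,-1]'

```text
t: 16.95
ee_pos: [592.7, 59.1, 207.9]
orientation: [-2.928, -1.136, -0.0]
ft_force: [-2.2, 1.2, 5.6]
width: 53.4
grasp_force: 30.0
```

>>> arm_command --rows '[0,0,-0.03,0,0,0,-1,0,0,-0.06,0,0,0,-1,0,0,-0.06,0,0,0,-1]'

```text
t: 17.25
ee_pos: [592.6, 59.2, 207.9]
orientation: [-2.81, -1.403, 0.0]
ft_force: [-4.7, 1.6, 7.2]
width: 53.6
grasp_force: 30.0
```

```bash
python3 st2.py; python3 red.py w13 592.2 59; python3 edge.py w13,592.2,59
```

```text
17.25 F [-4.7  1.6  7.2] M [0.31 0.92 0.11] tq6 -0.73 q6 0.7236 yang -36.95
t 17.25 pos [592.6  59.2 207.9] q [7.900e-02 4.210e-01 1.723e+00 1.000e-03 9.990e-01 7.240e-01] M [0.31  0.918 0.107] y-ang -36.95
red n 140 px 271.8 197.5 r 29.2 43.9 ang 97.77
green n 237 px 361.3 195.7 r 29.1 46.2 ang 7.34
w13 red edges [ 94.87 101.05] mid 97.96 width mm 3.89
w13 green edges [ 2.63 11.75] mid 7.19 width mm 5.73
```

The knob followed with no slip: the pointer is at 98.0°, zero at 7.2°. Release, lift and verify.

>>> arm_command --rows '[0,0,0,0,0,0,1,0,0,0,0,0,0,1,0,0,0,0,0,0,1,0,0,0,0,0,0,1,0,0,0,0,0,0,1]'

```text
t: 17.8
ee_pos: [593.0, 58.7, 206.9]
orientation: [-2.813, -1.399, 0.0]
ft_force: [-0.4, 0.1, 0.1]
width: 87.2
grasp_force: 0.0
```

>>> arm_command --rows '[0,0,0,0,0,-0.5,1,0,0,0,0,0,-1,1,0,0,0,0,0,-1,1,0,0,0,0,0,-1,1]'

```text
t: 18.2
ee_pos: [593.4, 58.7, 287.9]
orientation: [2.812, 1.399, 0.003]
ft_force: [1.3, 1.2, -0.5]
width: 88.1
grasp_force: 0.0
```

```bash
python3 look.py w14; python3 meas.py w14 200 110 440 290;python3 edge.py w14,592.2,59
python3 - <<'E'
from h import *
im=np.load("pics/w14.npz")["im"];c=im[130:250,240:390,::-1]
cv2.imwrite("pics/c14.png",cv2.resize(c,None,fx=5,fy=5,interpolation=cv2.INTER_CUBIC))
E
```

```text
t 18.2 pos [593.4  58.7 287.9] q [ 0.079  0.331  1.655 -0.     1.154  0.726] M [-0.018  0.109  0.047] y-ang -37.1
knob top [593.1  59.8] axes [52.8 54. ] n 3957 enc r 27.1
red px [283.5 174.1] n 38 r 29.1 42.0 ang 99.1
green px [346.3 173.6] n 93 r 29.1 42.5 ang 6.0
w14 red edges [ 95.29 100.52] mid 97.91 width mm 3.28
w14 green edges [ 3.23 11.07] mid 7.15 width mm 4.92
```

View pics/c14.png

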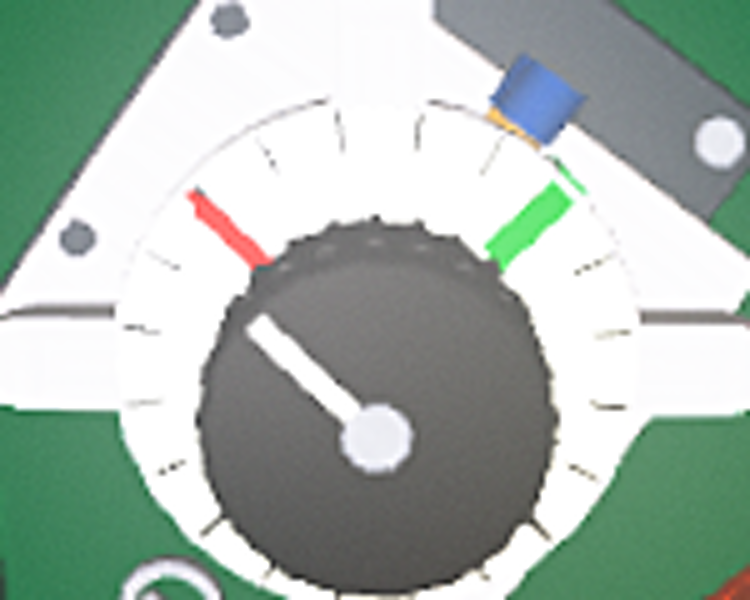

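The pointer at (230,228) covers the long quarter mark and stands about 90.8° anticlockwise of the green zero at (530,225). The gripper is clear of the valve, so I'm handing in.

```bash
python3 -c "
from workcell import ctrl
print(ctrl.close_job())"
```

```text
the job is handed in; nothing more can be done
None
```

The stroke is set and the job handed in at about 18 s. I screwed the knob down until it bottomed, turned the bezel's zero to the pointer (within about 0.7°), then backed the knob off so the pointer covers the quarter mark, measured 90.8° anticlockwise of zero.

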